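# Gauge the gap under a sprung guide shoe

## Task

Check the clearance of the aluminium guide with the thick, blue-handled feeler: with its blade flat on the worktop, slide it tip first into the front of the guide under the brass sprung shoe, so that the blade lifts the shoe and drags, and push it fully home, straight, to the back stop. Leave it there under the shoe, and leave the thin red-handled feeler where it lies.

Things in the scene. Friction and masses are not known exactly. Their poses are not given: they have to be found in the camera images.
- blue_feeler_grip (a point): the feeler to use: flat steel blade 190 mm long, 36 wide, 12 thick, lying on the worktop, with an upright blue handle (54 along the blade, 14 thick, top 68 up), under 0.25 kg. Point: middle of the handle, 42 above the blade's underside; pinch it here across its 14 mm. x runs along the blade to the tip, 130 ahead of the point; the tail ends 60 behind; z up
- red_feeler_grip (a point): the thin feeler, not to be used: the same shape and size, but with a red handle and a blade only 5 thick, which would pass under the shoe without touching it. The same point and axes
- guide_mouth (a point): fixed aluminium guide (sizes in mm), 152 wide, 90 deep, 70 high: two cheeks 68 apart inside, a beam, a brass sprung shoe. Point: on the worktop, midway between the cheeks' front ends. x points into the guide, the way the blade slides; z up. A dark back stop stands 85 in from the point: blade home, its grip is 45 before the mouth. The shoe's sloping lip begins 11 in, 18 high; gap 8 high
- shoe (a joint): how far the sprung shoe is lifted, m: 0 at rest (gap 8 mm), 0.007 at most; about 0.004 with the blue blade under it. The springs press down with about 5 N, so the blade needs a push of some 5 to 12 N to enter and then drags
Mind the look-alikes: they are no part of the job. There is more than one size of the part that bears guide_mouth; the job needs the smaller.

How it is judged:
By the outcome, as a careful person would: the job done as asked, in the order asked, and still so for the second after the job is handed in, with the robot touching nothing.
It also fails if it takes over 38 s, if anything falls off the work surface, if the arm or the gripper's body presses on something with over 40 N, if the wrist force passes 120 N, or if a joint passes its speed limit or range.

## Robot

A 6-joint arm with a two-finger parallel gripper is mounted at the origin on the work surface; the furniture and walls round the work are solid. World frame = base frame: x ahead of the robot, y to its left, z up, the work surface at z = 0. Lengths are in m, angles in rad, forces in N, time in s.
With the tool pointing down it reaches from about 0.375 to 0.9 m from the base axis. Payload 3.1 kg.
Tool frame: the origin (TCP) lies at the very end of the fingers, on their centre line; the grasp point (between the pads) lies 19 mm behind it (arm.grip_depth is the distance from the TCP to the grasp point, in m); z points along the fingers, y is the line along which they close (so a half turn about z gives the same grasp; the last joint's range is limited). The gripper opens to 85 mm and grips with 20 to 120 N. Pads are 22 mm wide; open, the fingers measure 114 mm over their backs; the gripper's body (76 mm by 85 mm) begins 54 mm behind the grasp point. The pads swing forward as they close: fully open they stand 13 mm farther back than shut.
Start: joints at [-1.373, 0.527, 1.433, -0, 1.181, -0.178], TCP at [0.229, -0.581, 0.231] pointing down, gripper open.
Joint ranges: [-3.08, 3.08], [-0.75, 2.2], [0.22, 2.44], [-1.43, 4.57], [0, 2.65], [-2.85, 2.85]. Speed limits (rad/s): [2.79, 2.79, 3.14, 3.14, 3.14, 3.14].

## Interface

Orientations are given as a unit quaternion [x, y, z, w].
In Python, from rig import arm gives the robot as it stands.
- The arm moves only by the tool move_arm, never from a script. Its argument "targets" is a list of rows, each an object with "offset": the shift along the tool's x, y, z in cm, a list of three; "twist": the turn about the tool's z in rad. In form: [{"offset": [dx, dy, dz], "twist": twist}, ...]. A call has 1 to 10 rows; each row is the pose to reach, as a shift and turn from the pose commanded when the call began, along the tool's axes at that moment; what a row does not reach only later rows make up. A row lasts 1/10 s, in which the tool goes at most 50 mm and 8.59 degrees, less where a joint would pass 70% of its speed; a pose out of reach is approached as far as the arm can. A call with a gripper value outside its range is refused whole. "grip" is the finger opening in cm, from 0 to 8.54, set as the call begins (left out, the last holds). The fingers move at their own pace and stop on an object; "force" is the grip in N (left out, the last holds). Time passes only in rows, so rows that repeat a pose let the fingers close. It gives the time, the measured TCP pose, the force, the opening and the grip force at its end, in the units of the state.
- arm.get_state(): the state, without advancing time (a new reading comes with each control period).
- arm.capture(name): name is "scene" or "top"; returns a dict with "color" (420x560x3 uint8, red, green, blue), "depth" (420x560 float32, m along the optical axis (not along the pixel's ray), 0 where there is no reading), "fov_y" (degrees; the focal length in pixels is half the picture's height over the tangent of half this angle, whatever the lens; pixels are square), "cx", "cy" (the principal point, pixels), "dist" ([k1, k2, p1, p2, k3] as OpenCV has them; the pictures are not rectified), "R" (3x3) and "t" (3): a world point X has camera coordinates R X + t. Camera axes: x right, y down, z forward; pixel columns grow to the right and rows downward; lengths in m; the calibration is good to about 2 mm. A picture is of the moment at which its call begins.
- arm.finish_job(): hands the job in; it is judged then, once.
The state is a dict: "clock": time; "q": joint angles; "joint_velocities": joint speeds; "joint_efforts": joint torques, N m; "ee_pos": TCP position; "tcp_rot": TCP orientation; "ft_force": force on the tool from outside, world axes, zero at the start; "wrist_torque": the same for the moment, N m; "width": finger opening in m; "grip_force": force on a finger pad.
Only numpy, scipy, OpenCV 4.12 (cv2) and the standard library are available. Lean on these libraries where they do the work, as an engineer would, in place of code of your own. Each camera call takes 0.05 s, during which the arm holds its last target. There are 200 camera calls.

## Working session

There is one attempt and no reset: what is moved stays moved. The work goes in short steps, Python scripts to look and compute and a tool call to move; the robot and the scene stay as the last step left them, time stands still between calls to the robot, and variables do not carry over. Pictures are saved under pics/ and viewed, at most 10 in all, crops included, and the job is handed in when it is done.

Besides the shell and the picture viewer there is one more tool, called after ">>>" by a JSON object that holds its "method" and its "body", one argument or row to a line. move_arm: Moves the arm, as the interface text tells. Its arguments: {"type":"object","properties":{"targets":{"type":"array"},"grip":{"type":"number"},"force":{"type":"number"}},"required":["targets"]}

```bash
mkdir -p pics; cat > h.py <<'E'
import numpy as np, cv2
from rig import arm
def cam(n,save=None):
    c=arm.capture(n)
    if save: cv2.imwrite('pics/'+save,c['color'][...,::-1]); np.savez('pics/'+save+'.npz',**c)
    return c
def load(s): return dict(np.load('pics/'+s+'.npz'))
def K(c):
    f=210/np.tan(np.radians(float(c['fov_y']))/2); return np.array([[f,0,float(c['cx'])],[0,f,float(c['cy'])],[0,0,1]])
def ray(c,u,v):
    p=cv2.undistortPoints(np.array([[[u,v]]],float),K(c),np.array(c['dist'],float))[0,0]
    d=c['R'].T@np.array([p[0],p[1],1]); o=-c['R'].T@c['t']; return o,d
def atz(c,u,v,z):
    o,d=ray(c,u,v); return o+d*(z-o[2])/d[2]
def atd(c,u,v):
    o,d=ray(c,u,v); return o+d*float(c['depth'][int(round(v)),int(round(u))])
E
python3 - <<'E'
from h import *
a=cam('scene','s0.png');b=cam('top','t0.png')
for c in(a,b): print(c['R'].round(3).tolist(),c['t'],c['fov_y'],c['dist'])
print(arm.get_state())
E
```

```text
[[0.877, -0.48, 0.009], [-0.216, -0.411, -0.886], [0.428, 0.775, -0.464]] [-0.45835111  0.11452457  1.07637687] 50.926738409583166 [-0.0173134  0.         0.         0.         0.       ]
[[-0.019, -1.0, -0.004], [-0.986, 0.019, -0.165], [0.165, 0.001, -0.986]] [-0.08134802  0.50035017  1.35426039] 45.37236555947941 [-0.04045207  0.          0.          0.          0.        ]
{'clock': 0.1, 'q': array([-1.37349237e+00,  5.28388588e-01,  1.43375201e+00,  1.98776174e-05,
        1.18139435e+00, -1.78497775e-01]), 'joint_velocities': array([ 2.81190446e-04, -1.95297020e-03, -1.99774277e-03, -1.59437524e-03,
       -8.33483032e-05,  2.69607154e-04]), 'joint_efforts': array([-2.46882082e-04, -4.43304920e+01, -1.78586411e+01, -1.88076156e-04,
        3.89890556e-03,  3.41264467e-05]), 'ee_pos': array([ 0.22929516, -0.5807438 ,  0.23042906]), 'tcp_rot': array([ 9.82398755e-01,  1.86793317e-01,  5.90630919e-08, -9.71186965e-04]), 'ft_force': array([ 0.20317976,  0.2099427 , -0.2934977 ]), 'wrist_torque': array([-0.02325772, -0.03340372,  0.01301718]), 'grip_force': 0.0, 'width': 0.08533815887195624}
```

View pics/t0.png

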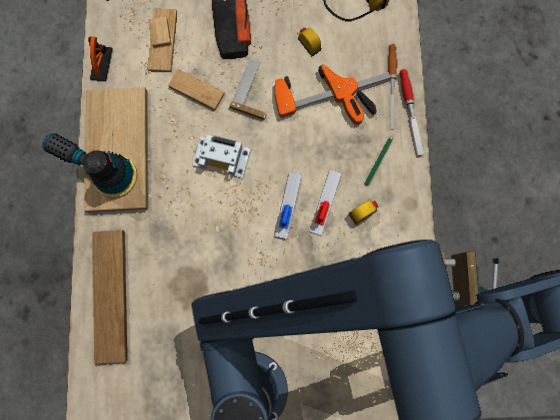

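View pics/s0.png

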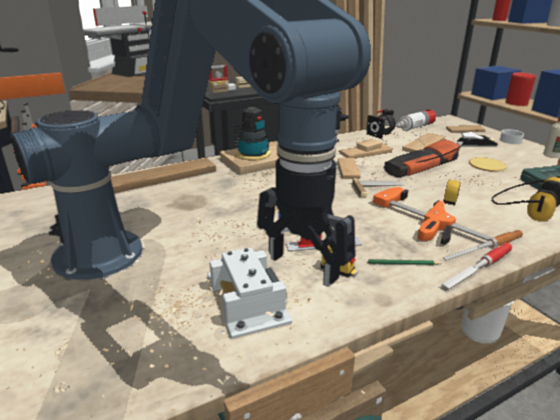

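The top view shows feelers at blue (287,205) and red (325,203), and a guide at (221,155). The scene view shows a guide at (250,290). I'll locate both guides and enlarge them.

```bash
python3 - <<'E'
from h import *
s=load('s0.png');t=load('t0.png')
for p in[(245,258),(262,322),(290,318),(232,330),(215,265)]: print('s',p,atd(s,*p).round(3))
for p in[(217,140),(221,155),(240,172),(205,160),(287,215),(325,210),(290,180)]: print('t',p,atd(t,*p).round(3))
a=cv2.resize(t['color'][120:250,180:350,::-1],None,fx=4.6,fy=4.6,interpolation=2);cv2.imwrite('pics/c1.png',a)
E
```

```text
s (245, 258) [ 0.261 -0.304  0.088]
s (262, 322) [ 0.245 -0.415  0.011]
s (290, 318) [ 0.299 -0.43   0.011]
s (232, 330) [ 0.186 -0.406  0.009]
s (215, 265) [ 0.208 -0.268  0.067]
t (217, 140) [0.699 0.084 0.02 ]
t (221, 155) [0.643 0.068 0.059]
t (240, 172) [0.604 0.018 0.015]
t (205, 160) [0.635 0.115 0.04 ]
t (287, 215) [ 0.469 -0.113  0.068]
t (325, 210) [ 0.481 -0.217  0.068]
t (290, 180) [ 0.578 -0.125  0.015]
```

View pics/c1.png

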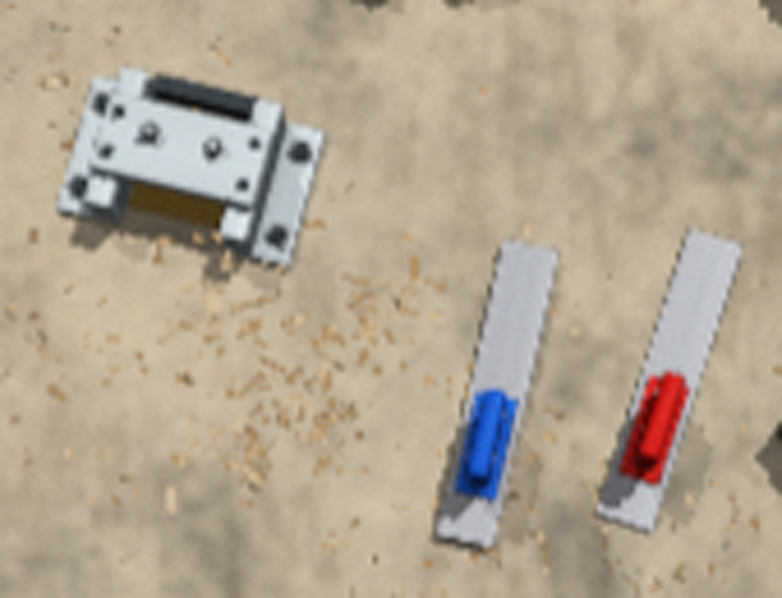

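Candidates: the far guide, top (221,155), has its top at about 0.06–0.07. The near guide, scene (250,290), reaches 0.088, so it is the larger one. The crop confirms blue at crop (485,445), red at (655,425), and the guide's mouth facing the robot with the dark stop behind. Next: precise poses.

```bash
cat >> h.py <<'E'
def cloud(c):
    v,u=np.mgrid[0:420,0:560]; d=c['depth']
    p=cv2.undistortPoints(np.stack([u,v],-1).reshape(-1,1,2).astype(float),K(c),np.array(c['dist'],float)).reshape(420,560,2)
    X=np.dstack([p[...,0]*d,p[...,1]*d,d]); return (X-c['t'])@c['R']
def rect(P):
    (x,y),(w,h),a=cv2.minAreaRect(P[:,:2].astype(np.float32)*1000); return (round(x,1),round(y,1)),(round(w,1),round(h,1)),round(a,2),len(P)
E
python3 - <<'E'
from h import *
t=load('t0.png');W=cloud(t);C=t['color'].astype(int)
def box(u0,u1,v0,v1,z0,z1):
    S=W[v0:v1,u0:u1].reshape(-1,3);return S[(S[:,2]>z0)&(S[:,2]<z1)]
print('table',np.median(box(250,275,180,240,-.02,.03)[:,2]))
g=box(185,256,128,182,-.02,.1);print(np.histogram(g[:,2],bins=np.arange(-.01,.085,.005)))
print('gtop',rect(box(185,256,128,182,.06,.08)));print('guide all',rect(box(185,256,128,182,.008,.08)))
print('bladeall',rect(box(268,305,168,242,.007,.08)));print('handle',rect(box(268,305,168,242,.03,.08)))
f=lambda x,y,z:atz(t,180+(x+.5)/4.6-.5,120+(y+.5)/4.6-.5,z)
for n,z,P in[('blade',.012,[(503,240),(558,250),(494,548),(436,540)]),('flange',.01,[(97,77),(60,212),(290,265),(322,130)]),('handletop',.068,[(487,395),(503,395),(472,480),(489,482)])]:
    print(n,[f(*p,z)[:2].round(4).tolist() for p in P])
E
```

```text
table 0.0005655434491726577
(array([  94,  880, 1101,  421,  149,   90,  123,   71,   18,   20,   43,
        114,  136,  367,  171,   18,    4,    0]), array([-0.01 , -0.005,  0.   ,  0.005,  0.01 ,  0.015,  0.02 ,  0.025,
        0.03 ,  0.035,  0.04 ,  0.045,  0.05 ,  0.055,  0.06 ,  0.065,
        0.07 ,  0.075,  0.08 ]))
gtop ((650.7, 72.3), (102.8, 48.0), 72.81, 193)
guide all ((658.4, 77.2), (198.8, 159.7), 89.43, 1468)
bladeall ((506.7, -111.6), (204.9, 100.2), 0.15, 844)
handle ((471.2, -108.3), (14.4, 52.8), 76.63, 112)
blade [[0.6028, -0.1221], [0.5957, -0.1563], [0.4102, -0.1124], [0.4157, -0.0771]]
flange [[0.7144, 0.1327], [0.6268, 0.1552], [0.5899, 0.011], [0.6766, -0.0097]]
handletop [[0.4955, -0.1094], [0.4953, -0.1188], [0.4449, -0.0995], [0.4436, -0.1094]]
```

>>> {"method": "move_arm", "body": {
  "targets": [
    {"offset":[4,-3.5,0.5],"twist":0.06},
    {"offset":[8,-7,1],"twist":0.12},
    {"offset":[12,-10.5,2],"twist":0.18},
    {"offset":[16,-14,3],"twist":0.24},
    {"offset":[20,-17.5,4],"twist":0.3},
    {"offset":[24,-21,5],"twist":0.36},
    {"offset":[28,-24.5,6],"twist":0.42},
    {"offset":[32,-28,7],"twist":0.48},
    {"offset":[36,-31.5,8],"twist":0.54},
    {"offset":[39.85,-35,9],"twist":0.61}
  ],
  "grip": 5
}}

```text
clock: 1.1
ee_pos: [0.4554, -0.1414, 0.148]
tcp_rot: [0.993, -0.118, 0.0, -0.0]
ft_force: [1.1, -0.2, -0.5]
width: 0.0499
grip_force: 0.0
```

>>> {"method": "move_arm", "body": {
  "targets": [
    {"offset":[0,0,0],"twist":0},
    {"offset":[0,0,0],"twist":0},
    {"offset":[0,0,0],"twist":0}
  ]
}}

```text
clock: 1.4
ee_pos: [0.4547, -0.144, 0.1486]
tcp_rot: [0.993, -0.117, 0.0, 0.0]
ft_force: [-0.5, 0.9, -0.5]
width: 0.0496
grip_force: 0.0
```

```bash
cat >> h.py <<'E'
from scipy.spatial.transform import Rotation as Ro
def delta(x,y,z,yaw):
    s=arm.get_state();r=Ro.from_quat(s['tcp_rot']).as_matrix()
    cur=np.degrees(np.arctan2(r[1,0],r[0,0]));
    print('clk',s['clock'],'pos',s['ee_pos'].round(4),'yaw',cur.round(2),'tilt',r[2].round(3),'w',s['width'],'F',s['ft_force'].round(1),s['wrist_torque'].round(2))
    print('offset cm',(r.T@(np.array([x,y,z])-s['ee_pos'])*100).round(2),'twist',round(np.radians(cur-yaw),4))
E
python3 - <<'E'
from h import *
delta(.4715,-.1087,.023,-13.4)
t=cam('top','t1.png');a=cv2.resize(t['color'][120:250,180:350,::-1],None,fx=4.6,fy=4.6,interpolation=2);cv2.imwrite('pics/c2.png',a)
E
```

```text
clk 1.4 pos [ 0.4547 -0.144   0.1486] yaw -13.43 tilt [ 0.  0. -1.] w 0.04960040497364955 F [-0.5  0.9 -0.5] [-0.04  0.03  0.04]
offset cm [ 0.81 -3.83 12.55] twist -0.0005
```

View pics/c2.png

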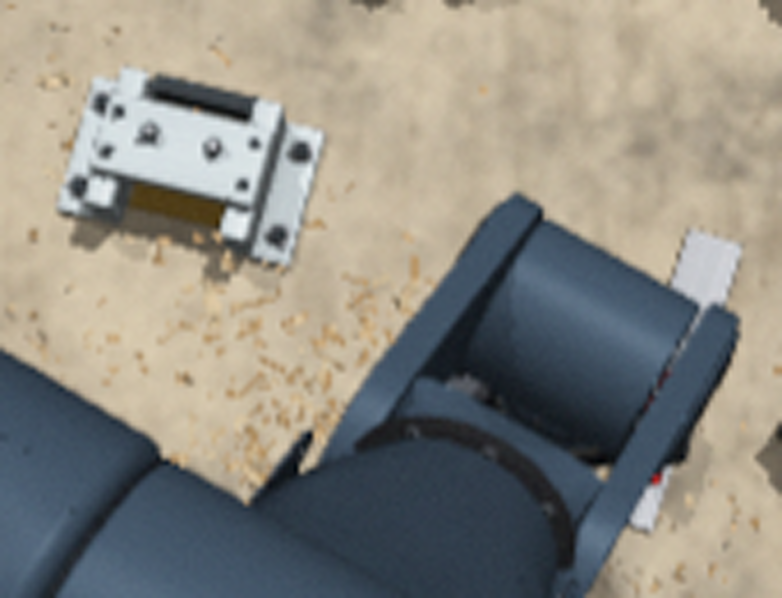

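The arm hides the feeler from above here. I'll align over the handle first, then descend.

>>> {"method": "move_arm", "body": {
  "targets": [
    {"offset":[0.4,-1.9,1.5],"twist":0},
    {"offset":[0.8,-3.83,3],"twist":0},
    {"offset":[0.8,-3.83,5],"twist":0},
    {"offset":[0.8,-3.83,7],"twist":0},
    {"offset":[0.8,-3.83,9],"twist":0},
    {"offset":[0.8,-3.83,10.5],"twist":0},
    {"offset":[0.8,-3.83,11.5],"twist":0},
    {"offset":[0.8,-3.83,12.4],"twist":0},
    {"offset":[0.8,-3.83,12.4],"twist":0},
    {"offset":[0.8,-3.83,12.4],"twist":0}
  ]
}}

```text
clock: 2.45
ee_pos: [0.4716, -0.1083, 0.0247]
tcp_rot: [0.993, -0.117, 0.0, 0.0]
ft_force: [0.1, -0.7, -0.2]
width: 0.0497
grip_force: 0.0
```

```bash
python3 - <<'E'
from h import *
delta(.4715,-.1087,.024,-13.4)
s=cam('scene','s1.png');a=cv2.resize(s['color'][160:360,200:420,::-1],None,fx=3,fy=3,interpolation=2);cv2.imwrite('pics/c3.png',a)
E
```

```text
clk 2.45 pos [ 0.4716 -0.1083  0.0247] yaw -13.46 tilt [ 0.  0. -1.] w 0.04971448433174011 F [ 0.1 -0.7 -0.2] [0.03 0.   0.01]
offset cm [0.   0.05 0.07] twist -0.001
```

View pics/c3.png

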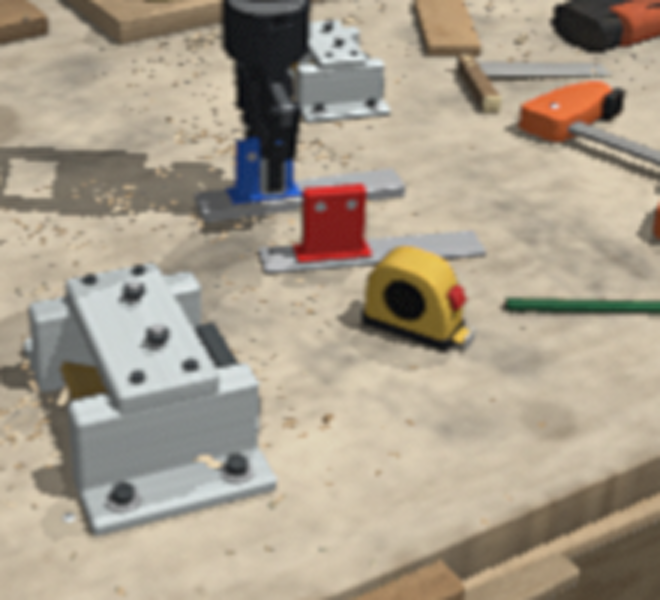

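Fingers straddle the blue handle, crop (266,165). Closing, then a small test lift.

>>> {"method": "move_arm", "body": {
  "targets": [
    {"offset":[0,0,0],"twist":0},
    {"offset":[0,0,0],"twist":0},
    {"offset":[0,0,0],"twist":0},
    {"offset":[0,0,0],"twist":0},
    {"offset":[0,0,0],"twist":0},
    {"offset":[0,0,0],"twist":0},
    {"offset":[0,0,0],"twist":0},
    {"offset":[0,0,0],"twist":0}
  ],
  "grip": 0.6,
  "force": 60
}}

```text
clock: 3.3
ee_pos: [0.4718, -0.1078, 0.025]
tcp_rot: [0.993, -0.117, 0.001, 0.0]
ft_force: [0.1, -0.9, 5.9]
width: 0.0134
grip_force: 59.2
```

>>> {"method": "move_arm", "body": {
  "targets": [
    {"offset":[0,0,-0.4],"twist":0},
    {"offset":[0,0,-0.9],"twist":0},
    {"offset":[0,0,-1.2],"twist":0},
    {"offset":[0,0,-1.2],"twist":0}
  ]
}}

```text
clock: 3.7
ee_pos: [0.4717, -0.1079, 0.0369]
tcp_rot: [0.993, -0.117, 0.0, 0.0]
ft_force: [-0.0, -0.6, -0.8]
width: 0.0135
grip_force: 58.4
```

```bash
python3 - <<'E'
from h import *
x,y=np.cos(np.radians(-14.2)),np.sin(np.radians(-14.2))
m=np.array([.6084,.0831]);g=m-.150*np.array([x,y]);print('pre',g,'home',m-.045*np.array([x,y]))
delta(g[0],g[1],.0367,-14.2)
E
```

```text
pre [0.4629832  0.11989611] home [0.56477496 0.09413883]
clk 3.7 pos [ 0.4717 -0.1079  0.0369] yaw -13.42 tilt [ 0.001  0.    -1.   ] w 0.013484599408221092 F [-0.  -0.6 -0.8] [ 0.06  0.01 -0.01]
offset cm [-6.130e+00 -2.195e+01  1.000e-02] twist 0.0137
```

>>> {"method": "move_arm", "body": {
  "targets": [
    {"offset":[-2,-1,0],"twist":0},
    {"offset":[-4,-3,0],"twist":0},
    {"offset":[-6.1,-6,0],"twist":0},
    {"offset":[-6.1,-9,0],"twist":0},
    {"offset":[-6.1,-12,0],"twist":0},
    {"offset":[-6.1,-15,0],"twist":0},
    {"offset":[-6.1,-18,0],"twist":0},
    {"offset":[-6.1,-20.5,0],"twist":0.01},
    {"offset":[-6.1,-21.95,0],"twist":0.014},
    {"offset":[-6.1,-21.95,0],"twist":0.014}
  ]
}}

```text
clock: 4.7
ee_pos: [0.4635, 0.1215, 0.0365]
tcp_rot: [0.993, -0.122, 0.001, -0.0]
ft_force: [-0.4, -0.8, -1.7]
width: 0.0131
grip_force: 58.5
```

```bash
python3 - <<'E'
from h import *
delta(.46298,.1199,.0247,-14.2)
t=cam('top','t2.png');a=cv2.resize(t['color'][125:245,180:340,::-1],None,fx=5,fy=5,interpolation=2);cv2.imwrite('pics/c4.png',a)
E
```

```text
clk 4.7 pos [0.4635 0.1215 0.0365] yaw -14.04 tilt [ 0.001 -0.    -1.   ] w 0.0131267578024708 F [-0.4 -0.8 -1.7] [ 0.01 -0.03  0.02]
offset cm [-0.02  0.17  1.18] twist 0.0029
```

View pics/c4.png

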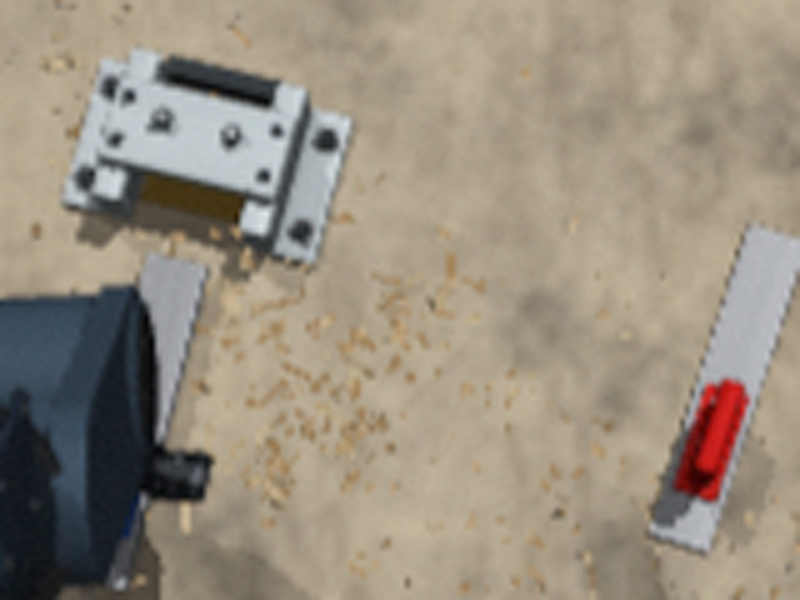

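The blade is held with its tip at crop (178,260), just ahead of the mouth. The red one is undisturbed. Checking lateral and angular alignment relative to the guide.

```bash
python3 - <<'E'
from h import *
t=load('t2.png')
f=lambda x,y,z:atz(t,180+(x+.5)/5-.5,125+(y+.5)/5-.5,z)[:2]
m=np.array([.6084,.0831]);a=np.radians(-14.2);R=np.array([[np.cos(a),np.sin(a)],[-np.sin(a),np.cos(a)]])
for n,z,P in[('tip',.024,[(148,255),(208,265)]),('bladeRight',.024,[(208,265),(160,445)]),('cheektop front',.055,[(95,195),(125,198),(243,230),(272,235)]),('cheektop .07',.07,[(95,195),(125,198),(243,230),(272,235)]),('beam top',.07,[(117,85),(302,113),(278,195),(98,155)]),('flange',.01,[(62,207),(103,58),(350,115),(313,265)])]:
    print(n,z,[(R@(f(*p,z)-m)*1000).round(1).tolist() for p in P])
W=cloud(t)
print(np.median(W[158:163,199:204,2]),np.median(W[166:171,229:234,2]))
E
```

```text
tip 0.024 [[-20.1, 17.8], [-18.0, -17.0]]
bladeRight 0.024 [[-18.0, -17.0], [-124.5, -16.1]]
cheektop front 0.055 [[0.6, 49.3], [2.7, 32.5], [-0.2, -36.3], [0.7, -52.8]]
cheektop .07 0.07 [[-2.6, 46.0], [-0.5, 29.3], [-3.4, -38.7], [-2.5, -55.0]]
beam top 0.07 [[61.2, 50.0], [68.8, -54.4], [20.3, -52.7], [19.9, 50.1]]
flange 0.01 [[-1.1, 76.1], [90.7, 75.6], [89.7, -73.0], [-1.7, -73.4]]
0.048433894517424365 0.04905196752683048
```

>>> {"method": "move_arm", "body": {
  "targets": [
    {"offset":[0,0.05,0.5],"twist":0},
    {"offset":[0,0.05,0.9],"twist":0},
    {"offset":[0,0.05,1.2],"twist":0},
    {"offset":[0,0.05,1.2],"twist":0}
  ]
}}

```text
clock: 5.15
ee_pos: [0.4625, 0.1185, 0.025]
tcp_rot: [0.992, -0.124, -0.0, 0.0]
ft_force: [-1.7, -0.6, 8.9]
width: 0.0131
grip_force: 59.7
```

>>> {"method": "move_arm", "body": {
  "targets": [
    {"offset":[0.5,0,0],"twist":0},
    {"offset":[1,0,0],"twist":0},
    {"offset":[1.5,0,0],"twist":0},
    {"offset":[2,0,0],"twist":0},
    {"offset":[2.5,0,0],"twist":0},
    {"offset":[3,0,0],"twist":0},
    {"offset":[3.5,0,0],"twist":0},
    {"offset":[4,0,0],"twist":0},
    {"offset":[4.5,0,0],"twist":0},
    {"offset":[5,0,0],"twist":0}
  ]
}}

```text
clock: 6.15
ee_pos: [0.5032, 0.1076, 0.0249]
tcp_rot: [0.992, -0.125, -0.008, 0.0]
ft_force: [-19.5, 9.0, 23.6]
width: 0.0133
grip_force: 62.0
```

```bash
python3 - <<'E'
from h import *
delta(.56478,.0941,.0247,-14.0)
E
```

```text
clk 6.15 pos [0.5032 0.1076 0.0249] yaw -14.32 tilt [-0.017  0.003 -1.   ] w 0.013333015602549245 F [-19.5   9.   23.6] [1.28 2.03 0.01]
offset cm [ 6.3  -0.21 -0.08] twist -0.0056
```

Entering the lip with more downward load than wanted, so I'll ease up 1 mm and continue.

>>> {"method": "move_arm", "body": {
  "targets": [
    {"offset":[0,0,-0.1],"twist":0},
    {"offset":[0.2,0,-0.1],"twist":0},
    {"offset":[0.4,0,-0.1],"twist":0},
    {"offset":[0.6,0,-0.1],"twist":0}
  ]
}}

```text
clock: 6.55
ee_pos: [0.5035, 0.107, 0.0249]
tcp_rot: [0.992, -0.124, -0.014, 0.001]
ft_force: [-21.2, 7.0, 19.4]
width: 0.0133
grip_force: 61.3
```

```bash
python3 - <<'E'
from h import *
delta(.56478,.0941,.0247,-14.0)
E
```

```text
clk 6.55 pos [0.5035 0.107  0.0249] yaw -14.28 tilt [-0.027  0.005 -1.   ] w 0.013261152395645358 F [-21.2   7.   19.4] [1.24 2.36 0.07]
offset cm [ 6.25 -0.26 -0.15] twist -0.0049
```

>>> {"method": "move_arm", "body": {
  "targets": [
    {"offset":[0,0,-0.1],"twist":0},
    {"offset":[0,0,-0.2],"twist":0},
    {"offset":[0,0,-0.3],"twist":0}
  ]
}}

```text
clock: 6.85
ee_pos: [0.5062, 0.1062, 0.0266]
tcp_rot: [0.992, -0.124, -0.011, 0.001]
ft_force: [-10.0, 3.7, -1.2]
width: 0.0132
grip_force: 58.7
```

```bash
python3 - <<'E'
from h import *
delta(.56478,.0941,.0247,-14.0)
t=cam('top','t3.png');a=cv2.resize(t['color'][125:245,180:340,::-1],None,fx=5,fy=5,interpolation=2);cv2.imwrite('pics/c5.png',a)
s=cam('scene','s3.png')
E
```

```text
clk 6.85 pos [0.5062 0.1062 0.0266] yaw -14.27 tilt [-0.023  0.004 -1.   ] w 0.013202777801525355 F [-10.    3.7  -1.2] [0.67 1.84 0.11]
offset cm [ 5.98 -0.28  0.05] twist -0.0047
```

View pics/c5.png

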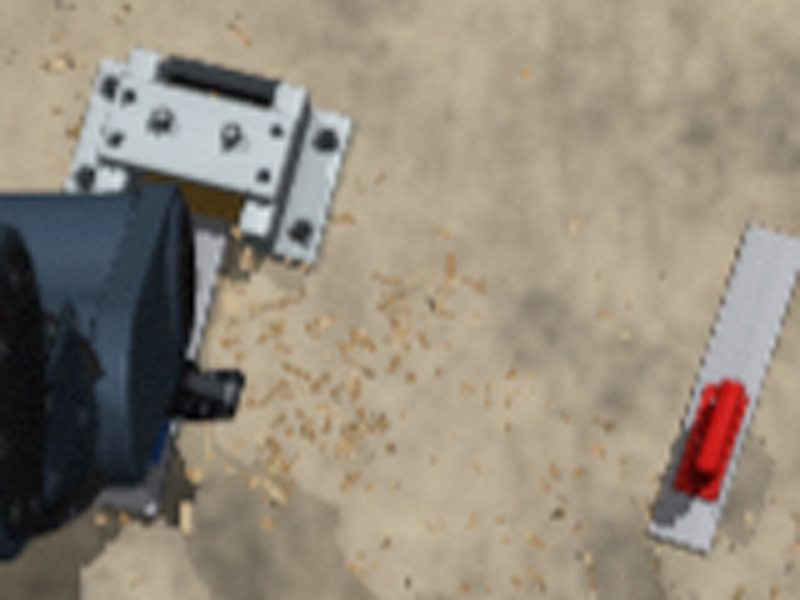

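Relieved, it moves forward, as the extra load was table friction. The blade lies centred and straight, crop (210,240). Continuing the push with little vertical load.

>>> {"method": "move_arm", "body": {
  "targets": [
    {"offset":[0.4,0,0],"twist":0},
    {"offset":[0.8,0,0],"twist":0},
    {"offset":[1.2,0,0],"twist":0},
    {"offset":[1.6,0,0],"twist":0},
    {"offset":[2.0,0,0],"twist":0}
  ]
}}

```text
clock: 7.45
ee_pos: [0.5314, 0.1004, 0.0266]
tcp_rot: [0.992, -0.124, -0.006, 0.0]
ft_force: [-3.9, 0.6, -6.1]
width: 0.0133
grip_force: 58.4
```

```bash
python3 - <<'E'
from h import *
delta(.56478,.0941,.0247,-14.0)
E
```

```text
clk 7.45 pos [0.5314 0.1004 0.0266] yaw -14.29 tilt [-0.012  0.002 -1.   ] w 0.013349441895120766 F [-3.9  0.6 -6.1] [0.32 1.29 0.01]
offset cm [ 3.39 -0.21  0.15] twist -0.0051
```

>>> {"method": "move_arm", "body": {
  "targets": [
    {"offset":[0.3,0,0.05],"twist":0},
    {"offset":[0.7,0,0.1],"twist":0},
    {"offset":[1.1,0,0.1],"twist":0},
    {"offset":[1.5,0,0.15],"twist":0},
    {"offset":[1.9,0,0.15],"twist":0},
    {"offset":[2.3,0,0.15],"twist":0},
    {"offset":[2.6,0,0.15],"twist":0}
  ]
}}

```text
clock: 8.15
ee_pos: [0.5623, 0.0943, 0.027]
tcp_rot: [0.992, -0.124, 0.0, 0.0]
ft_force: [-2.4, 0.9, -7.1]
width: 0.0134
grip_force: 58.4
```

```bash
python3 - <<'E'
from h import *
delta(.56478,.0941,.0247,-14.0)
E
```

```text
clk 8.15 pos [0.5623 0.0943 0.027 ] yaw -14.21 tilt [ 0. -0. -1.] w 0.013351880687302664 F [-2.4  0.9 -7.1] [ 0.22  1.23 -0.02]
offset cm [ 0.24 -0.04  0.23] twist -0.0037
```

>>> {"method": "move_arm", "body": {
  "targets": [
    {"offset":[0,0,0.1],"twist":0},
    {"offset":[0,0,0.2],"twist":0},
    {"offset":[0.2,0,0.2],"twist":0},
    {"offset":[0.4,0,0.2],"twist":0},
    {"offset":[0.6,0,0.2],"twist":0},
    {"offset":[0.8,0,0.2],"twist":0},
    {"offset":[0.8,0,0.2],"twist":0}
  ]
}}

```text
clock: 8.85
ee_pos: [0.5634, 0.0939, 0.0252]
tcp_rot: [0.992, -0.124, -0.006, -0.0]
ft_force: [-13.9, 4.6, 4.0]
width: 0.013
grip_force: 60.1
```

```bash
python3 - <<'E'
from h import *
delta(.56478,.0941,.0247,-14.0)
E
```

```text
clk 8.85 pos [0.5634 0.0939 0.0252] yaw -14.21 tilt [-0.012  0.001 -1.   ] w 0.013039004319425462 F [-13.9   4.6   4. ] [ 0.59  1.87 -0.02]
offset cm [ 0.13 -0.05  0.05] twist -0.0036
```

>>> {"method": "move_arm", "body": {
  "targets": [
    {"offset":[0.3,0,0],"twist":0},
    {"offset":[0.6,0,-0.05],"twist":0},
    {"offset":[0.8,0,-0.1],"twist":0},
    {"offset":[0.8,0,-0.1],"twist":0}
  ]
}}

```text
clock: 9.25
ee_pos: [0.5634, 0.0938, 0.0257]
tcp_rot: [0.992, -0.123, -0.014, -0.0]
ft_force: [-24.6, 9.5, 10.7]
width: 0.0136
grip_force: 61.0
```

```bash
python3 - <<'E'
from h import *
delta(.56478,.0941,.0247,-14.0)
E
```

```text
clk 9.25 pos [0.5634 0.0938 0.0257] yaw -14.18 tilt [-0.028  0.003 -1.   ] w 0.013559969144370286 F [-24.6   9.5  10.7] [1.37 3.14 0.09]
offset cm [ 0.13 -0.06  0.1 ] twist -0.0031
```

It stopped dead at the expected home position, against the stop. Unwinding the push, then releasing.

>>> {"method": "move_arm", "body": {
  "targets": [
    {"offset":[-0.4,0,0.03],"twist":0},
    {"offset":[-0.8,0,0.06],"twist":0},
    {"offset":[-1.1,0,0.1],"twist":0},
    {"offset":[-1.1,0,0.1],"twist":0}
  ]
}}

```text
clock: 9.65
ee_pos: [0.5637, 0.094, 0.025]
tcp_rot: [0.992, -0.124, -0.003, -0.0]
ft_force: [-8.6, 2.0, -2.4]
width: 0.0135
grip_force: 59.1
```

```bash
python3 - <<'E'
from h import *
delta(.56478,.0941,.0247,-14.0)
E
```

```text
clk 9.65 pos [0.5637 0.094  0.025 ] yaw -14.19 tilt [-0.005  0.001 -1.   ] w 0.01347791738824849 F [-8.6  2.  -2.4] [ 0.55  1.48 -0.02]
offset cm [ 0.11 -0.04  0.03] twist -0.0034
```

>>> {"method": "move_arm", "body": {
  "targets": [
    {"offset":[0,0,0],"twist":0},
    {"offset":[0,0,0],"twist":0},
    {"offset":[0,0,0],"twist":0},
    {"offset":[0,0,0],"twist":0},
    {"offset":[0,0,0],"twist":0},
    {"offset":[0,0,0],"twist":0}
  ],
  "grip": 4.5
}}

```text
clock: 10.25
ee_pos: [0.5671, 0.093, 0.0252]
tcp_rot: [0.992, -0.124, 0.001, -0.0]
ft_force: [0.2, -1.0, 0.8]
width: 0.0451
grip_force: 0.0
```

>>> {"method": "move_arm", "body": {
  "targets": [
    {"offset":[-0.3,0,-1],"twist":0},
    {"offset":[-0.5,0,-3],"twist":0},
    {"offset":[-0.5,0,-6],"twist":0},
    {"offset":[-0.5,0,-9],"twist":0},
    {"offset":[-2,4,-11],"twist":0},
    {"offset":[-4,8,-12],"twist":0},
    {"offset":[-6,12,-12],"twist":0},
    {"offset":[-8,16,-12],"twist":0},
    {"offset":[-10,20,-12],"twist":0},
    {"offset":[-10,22,-12],"twist":0}
  ]
}}

```text
clock: 11.25
ee_pos: [0.4117, -0.096, 0.1454]
tcp_rot: [0.992, -0.125, -0.002, -0.0]
ft_force: [0.1, -0.3, 0.1]
width: 0.045
grip_force: 0.0
```

```bash
python3 - <<'E'
from h import *
delta(.56478,.0941,.0247,-14.0)
t=cam('top','t4.png');a=cv2.resize(t['color'][125:245,180:340,::-1],None,fx=5,fy=5,interpolation=2);cv2.imwrite('pics/c6.png',a)
s=cam('scene','s4.png')
E
```

```text
clk 11.25 pos [ 0.4117 -0.096   0.1454] yaw -14.33 tilt [-0.004 -0.    -1.   ] w 0.04498699242005782 F [ 0.1 -0.3  0.1] [-0.01 -0.04  0.04]
offset cm [ 10.17 -22.21  12.05] twist -0.0058
```

View pics/c6.png

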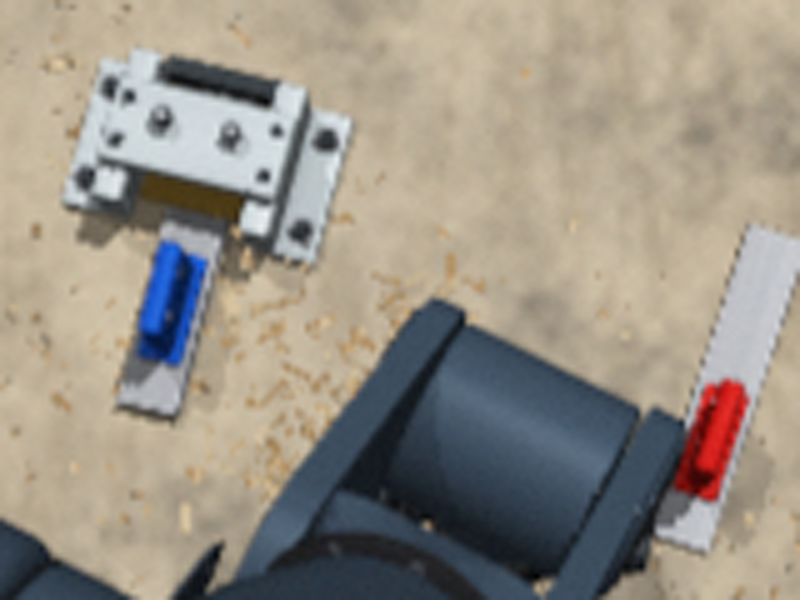

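The blue feeler sits straight in the guide with its tail at crop (146,413). The red one is unmoved. A quick numeric check of the tail, which should be 105 mm before the mouth when home.

```bash
python3 - <<'E'
from h import *
t=load('t4.png')
f=lambda x,y,z:atz(t,180+(x+.5)/5-.5,125+(y+.5)/5-.5,z)[:2]
m=np.array([.6084,.0831]);a=np.radians(-14.2);R=np.array([[np.cos(a),np.sin(a)],[-np.sin(a),np.cos(a)]])
for p in[(117,407),(175,420),(222,235)]: print((R@(f(*p,.012)-m)*1000).round(1))
E
```

```text
[-107.5   15.2]
[-107.2  -18.8]
[  3.2 -18.5]
```

```bash
python3 -c "
from rig import arm
print(arm.finish_job())"
```

```text
the job is handed in; nothing more can be done
None
```

The blue feeler is under the shoe of the smaller guide, straight and pushed until it would go no further, which matches the back stop to within about 2 mm; it is released, the red feeler was not touched, and the job is handed in at about 11 s.

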